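Knock the jammed die insert out of its holder

ROBOT

A 6-joint arm with a two-finger parallel gripper is mounted at the origin on a cart in front of the work surface, level with it; the furniture and walls round the work are solid. World frame = base frame: x ahead of the robot, y to its left, z up, the work surface at z = 0. Lengths are in m, angles in rad, forces in N, time in s.
With the tool pointing down it reaches from about 0.425 to 1.125 m from the base axis. Payload 14.9 kg.
Tool frame: the origin (TCP) lies at the very end of the fingers, on their centre line; the grasp point (between the pads) lies 19 mm behind it; z points along the fingers, y is the line along which they close (so a half turn about z gives the same grasp; the last joint's range is limited). The gripper opens to 91 mm and grips with 3 to 60 N. Pads are 32 mm wide; open, the fingers measure 118 mm over their backs; the gripper's body (76 mm by 178 mm) begins 60 mm behind the grasp point.
Start: joints at [1.144, 0.379, 1.734, -0, 1.028, -0.033], TCP at [0.269, 0.646, 0.179] pointing down, gripper open.
Joint ranges: [-2.77, 2.77], [-0.74, 2.19], [0, 2.66], [-1.06, 4.2], [0.31, 2.87], [-3.08, 3.08]. Speed limits (rad/s): [1.89, 1.89, 2.39, 3.14, 3.14, 3.14].

INTERFACE

Orientations are given as a unit quaternion [w, x, y, z].
In Python, from workcell import sensors, eyes, workorder gives the robot as it stands.
- The arm moves only by the tool step_arm, never from a script. Its argument "moves" is a list of rows, each a list of 3 entries, a list of its own where there are three numbers: the closure, from 0 (fully open) to 1 (shut), then the shift along the tool's x, y, z in units of 30 mm (1.0 is 30 mm), then the turn about the tool's z in degrees. A call has 1 to 10 rows; each row shifts and turns the commanded pose from where the row before left it, along the tool's axes as they then stand; what a row does not reach is not made up. A row lasts 1/12 s, in which the tool goes at most 41.7 mm and 7.16 degrees, less where a joint would pass 70% of its speed; a pose out of reach is approached as far as the arm can. A call is refused whole if a number of a shift passes 1 or a number of a turn 7.16, either way. A call with a gripper value outside its range is refused whole. The fingers move at their own pace and stop on an object; "force" is the grip in N (left out, the last holds). Time passes only in rows, so rows that do not move let the fingers close. It gives the time, the measured TCP pose, the force, the opening and the grip force at its end, in the units of the state.
- sensors.observe(): the state, without advancing time (a new reading comes with each control period).
- eyes.get_image(name): name is "side" or "top"; returns a dict with "img" (400x640x3 uint8, red, green, blue), "depth" (400x640 float32, m along the optical axis (not along the pixel's ray), 0 where there is no reading), "fx", "fy", "cx", "cy" (pixels), "R" (3x3) and "t" (3): a world point X has camera coordinates R X + t. Camera axes: x right, y down, z forward; pixel columns grow to the right and rows downward; lengths in m; the calibration is good to about 2 mm. A picture is of the moment at which its call begins.
- workorder.close_job(): hands the job in; it is judged then, once.
The state is a dict: "time": time; "joint_pos": joint angles; "joint_velocities": joint speeds; "tau": joint torques, N m; "eef_pos": TCP position; "tcp_rot": TCP orientation; "force": force on the tool from outside, world axes, zero at the start; "wrist_torque": the same for the moment, N m; "gripper_width": finger opening in m; "finger_force": force on a finger pad.
Only numpy, scipy, OpenCV 4.12 (cv2) and the standard library are available. Lean on these libraries where they do the work, as an engineer would, in place of code of your own. Each camera call takes 0.05 s, during which the arm holds its last target. There are 200 camera calls.

TASK

A steel insert is jammed in the tilted die holder: take the red-handled brass drift from its little rack, reach in through the round access hole in the back (upper face) of the holder and push the insert out steadily and gently, without hammering, so that it drops into the catch tray below. Leave the insert lying in the tray without touching it with the fingers, hang the drift back in its rack as it was, and leave the jars and the roll of tape where they stand.

Things in the scene. Friction and masses are not known exactly. Their poses are not given: they have to be found in the camera images.
- stand: Fixed, bolted stand: dark base 157 x 100 x 10 mm (x = -60 to +97), grey cheeks (y = -38 to +38, up to z = 127) carrying the green die holder. Origin on the bench; z up, x level, toward the side where the holder's mouth looks and the tray lies.
- tray_floor (a point): Centre of the catch tray's rubber floor, 12 mm above the bench. Tray inside 117 mm along the stand's x, 60 mm along its y; walls 24 mm above this floor.
- die_holder: Green block with a bright steel back plate, 60 mm cube, fixed, leaning 34 degrees. Origin: centre of its low open mouth, at x = 15, z = 88 mm of the stand. Its z runs up along the pocket and out of the access hole (push along -z: down and toward the stand's +x); y is the stand's y. Pocket 33 mm square, z = 0 to 50 mm; steel back plate with the access hole, z = 50 to 60 mm.
- rear_hole (a point): Centre of the round access hole, 24 mm wide, 10 mm deep, at the outer face of the holder's steel back plate (holder z = 60 mm).
- insert: Loose steel block with two brass bands, 30 x 30 x 36 mm, 0.12 kg, origin at its centre, z along its length. Starts with its upper end 16 mm below the outer face of the back plate, lower end 8 mm inside the mouth. A sprung brass shoe in the pocket's +y wall pinches it: push with roughly 7 to 18 N for about 20 mm; then it slides out by itself.
- drift: Loose brass drift, 0.15 kg, origin at the tip, z from tip to handle. Round shaft 12 mm thick, z = 0 to 84 mm; collar 32 mm wide, z = 84 to 90; red handle 20 mm square (flats across its x and y), z = 90 to 140, brass cap to 144. Starts hanging upright in the rack by its collar, tip 11 mm above the bench.
- rack: Fixed small wooden rack, 64 x 64 mm, 95 mm high: top board 8 mm thick on two side boards (at its +x and -x sides). Origin on the bench under its centre.
- rack_hole (a point): Centre of the 20 mm through hole at the top face of the rack, 95 mm above the bench; the drift hangs there with its collar on the board.
- glass_jar: Bystander: clear jar with a pale lid, 64 mm wide, 97 mm high, origin under its centre.
- green_cap_jar: Bystander: small jar with a green cap, 46 mm wide, 106 mm high, origin under its centre.
- tape_roll: Bystander: white roll of tape lying flat, 66 mm wide, 22 mm high, origin under its centre.
Mind the look-alikes: they are no part of the job. Leave any pink or purple look-alike of the drift alone.

How it is judged:
On the way, in this order (a step that is already met when the one before it is completed fails the run):
1. the drift is lifted clear of the rack (tip more than 100 mm above the bench) (height (world z) of drift above 0.1 m), for 0.2 s.
2. the drift presses on the insert (over 1 N) inside the pocket and has driven it at least 5 mm toward the mouth (contact force between drift and insert above 1 N and z of insert in the frame of die_holder between -0.02 and 0.021 m), for 0.05 s.
3. the insert lies in the catch tray (x of insert in the frame of stand between -0.032 and 0.085 m and y of insert in the frame of stand between -0.03 and 0.03 m and z of insert in the frame of stand below 0.042 m and linear speed of insert below 0.03 m/s), for 0.2 s.
At the end, for the whole second after the job is handed in: The insert lies at rest inside the catch tray (centre within the tray walls and less than 42 mm above the bench); the drift hangs at rest in the rack: tip within 10 mm of the hole's centre seen from above and 6 to 16 mm above the bench, leaning less than 0.10 rad (x of insert in the frame of stand between -0.032 and 0.085 m and y of insert in the frame of stand between -0.03 and 0.03 m and z of insert in the frame of stand below 0.042 m and linear speed of each of insert, drift below 0.02 m/s and horizontal distance between drift and rack_hole below 0.01 m and height (world z) of drift between 0.006 and 0.016 m and angle between drift's own z axis and vertical below 0.1 rad); the robot touches nothing.
It fails at once if the fingers touch the insert (contact force between the fingers and insert above 0.5 N).
It fails at once if the drift presses on the insert with more than 40 N (contact force between drift and insert above 40 N).
It fails at once if the glass jar is moved more than 30 mm (distance of glass_jar from where it was at the start of the episode above 0.03 m).
It fails at once if the green cap jar is moved more than 30 mm (distance of green_cap_jar from where it was at the start of the episode above 0.03 m).
It fails at once if the tape roll is moved more than 30 mm (distance of tape_roll from where it was at the start of the episode above 0.03 m).
It also fails if it takes over 54 s, if anything falls off the work surface, if the arm or the gripper's body presses on something with over 40 N, if the wrist force passes 120 N, or if a joint passes its speed limit or range.

## Working session

There is one attempt and no reset: what is moved stays moved. The work goes in short steps, Python scripts to look and compute and a tool call to move; the robot and the scene stay as the last step left them, time stands still between calls to the robot, and variables do not carry over. Pictures are saved under pics/ and viewed, at most 10 in all, crops included, and the job is handed in when it is done.

Besides the shell and the picture viewer there is one more tool, called as name([rows], argument=value, ...), one row to a line, values as JSON. step_arm: Moves the arm, as the interface text tells. Its arguments: {"type":"object","properties":{"moves":{"type":"array"},"force":{"type":"number"}},"required":["moves"]}

```bash
mkdir -p pics; ls; python3 - <<'E'
from workcell import sensors, eyes
import cv2, numpy as np
for n in("side","top"):
    d=eyes.get_image(n); cv2.imwrite(f"pics/{n}0.png",d["img"][:,:,::-1]); np.savez(f"{n}0.npz",**d)
    R=np.array(d["R"]);t=np.array(d["t"]); print(n,d["fx"],d["fy"],d["cx"],d["cy"],R.round(3).tolist(),"cam at",(-R.T@t).round(3))
s=sensors.observe();print(s)
E
```

```text
pics
side 361.287751294272 361.287751294272 321.80915204892705 200.9385038691378 [[-0.994, -0.103, -0.017], [-0.034, 0.475, -0.879], [0.099, -0.874, -0.476]] cam at [0.454 0.85  0.538]
top 486.6237542015492 486.6237542015492 324.09276649909725 201.07295480570463 [[0.016, -1.0, -0.007], [-0.996, -0.016, -0.089], [0.088, 0.008, -0.996]] cam at [0.429 0.092 1.236]
{'time': 0.1, 'joint_pos': array([ 1.14370464e+00,  3.79362061e-01,  1.73473577e+00,  1.79252085e-05,
        1.02850510e+00, -3.32902958e-02]), 'joint_velocities': array([-1.18704633e-03, -1.35685129e-03, -1.52842156e-03, -8.61136581e-04,
       -5.03144227e-04, -7.41726161e-05]), 'tau': array([ 1.67043123e-03, -7.65036535e+01, -4.35295844e+01,  6.53001596e-02,
        3.97636718e-02,  4.34967902e-06]), 'eef_pos': array([0.26841938, 0.64605653, 0.17874308]), 'tcp_rot': array([-1.22725768e-04,  1.95635370e-01,  9.80676576e-01, -4.90061876e-04]), 'force': array([ 0.44506488, -0.00056972,  0.16983569]), 'wrist_torque': array([-0.07984712, -0.01734353,  0.03877929]), 'finger_force': 0.0, 'gripper_width': 0.09100525192297419}
```

View pics/side0.png

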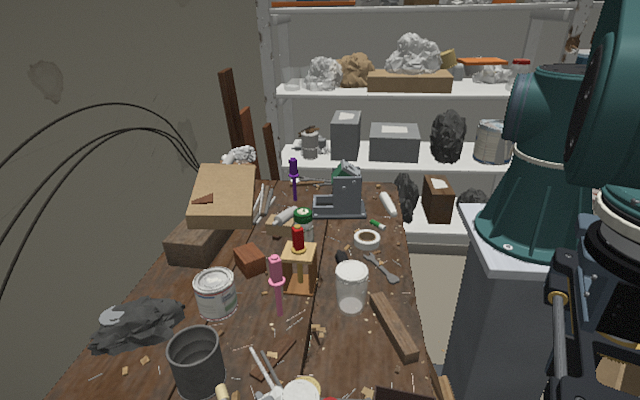

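View pics/top0.png

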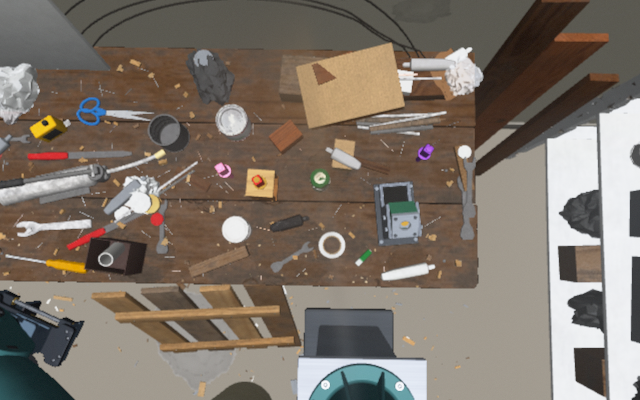

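The side view shows the drift in its rack at about (298,240), with the pink look-alike at (277,285) and the purple one at (294,180). In the top view, the drift is at (258,181) and the stand at (398,212), its tray facing away from the robot. I'll enlarge the crops next.

```bash
cat > h.py <<'E'
import numpy as np, cv2
def W(d,u,v,z=None):
    "pixel -> world: by depth, or on plane z"
    R=np.array(d["R"]);t=np.array(d["t"])
    r=np.array([(u-d["cx"])/d["fx"],(v-d["cy"])/d["fy"],1.]); c=-R.T@t; w=R.T@r
    if z is None: s=float(d["depth"][int(round(v)),int(round(u))])
    else: s=(z-c[2])/w[2]
    return c+s*w
def P(d,X):
    x=np.array(d["R"])@np.array(X)+np.array(d["t"]); return d["fx"]*x[0]/x[2]+d["cx"], d["fy"]*x[1]/x[2]+d["cy"]
def crop(d,u,v,w,h,k): return cv2.resize(d["img"][v:v+h,u:u+w,::-1],None,fx=k,fy=k,interpolation=cv2.INTER_CUBIC)
E
python3 - <<'E'
from h import *
t=np.load("top0.npz"); 
cv2.imwrite("pics/c1.png",np.hstack([crop(t,210,150,60,75,8)[:600,:400] if 0 else crop(t,235,155,48,75,8),crop(t,372,172,52,75,8)]))
for n in [(258,181),(250,190),(404,225),(388,200),(403,209)]: print(n,W(t,*n).round(4))
# heightmaps near stand
R=t["R"];T=t["t"]
def cloud(u0,u1,v0,v1):
    vv,uu=np.mgrid[v0:v1,u0:u1]; z=t["depth"][v0:v1,u0:u1]
    c=np.stack([(uu-t["cx"])/t["fx"]*z,(vv-t["cy"])/t["fy"]*z,z],-1).reshape(-1,3); c=c[c[:,2]>0]
    return (c-T)@R
c=cloud(235,285,155,205); 
m=c[(c[:,2]>.088)&(c[:,2]<.1)]; print("rack top",len(m),cv2.minAreaRect((m[:,:2]*1000).astype(np.float32)))
m=c[(c[:,2]>.145)]; print("cap",len(m),m.mean(0),cv2.minAreaRect((m[:,:2]*1000).astype(np.float32)))
c=cloud(365,435,170,255); m=c[(c[:,2]>.004)]; print("stand",cv2.minAreaRect((m[:,:2]*1000).astype(np.float32)), m[:,2].max())
m=c[(c[:,2]>.006)&(c[:,2]<.04)]; print("low",cv2.minAreaRect((m[:,:2]*1000).astype(np.float32)))
m=c[(c[:,2]>.104)]; print("hold",cv2.minAreaRect((m[:,:2]*1000).astype(np.float32)))
E
```

```text
(258, 181) [0.5686 0.2494 0.1514]
(250, 190) [0.5539 0.2756 0.0967]
(404, 225) [ 0.4761 -0.0829  0.1231]
(388, 200) [ 0.5432 -0.0598  0.0124]
(403, 209) [ 0.5118 -0.0786  0.1356]
rack top 596 ((571.186767578125, 252.59542846679688), (64.4661865234375, 64.75828552246094), 86.73516845703125)
cap 76 [0.57069969 0.25181619 0.15133263] ((571.0758666992188, 252.2844696044922), (19.266559600830078, 19.20386505126953), 34.296905517578125)
stand ((513.0082397460938, -89.95626068115234), (173.97955322265625, 213.68316650390625), 89.57931518554688) 0.1567508896620834
low ((507.26678466796875, -97.08875274658203), (168.37083435058594, 218.05438232421875), 84.4902114868164)
hold ((489.14862060546875, -81.14119720458984), (83.05122375488281, 85.7075424194336), 6.035455703735352)
```

View pics/c1.png

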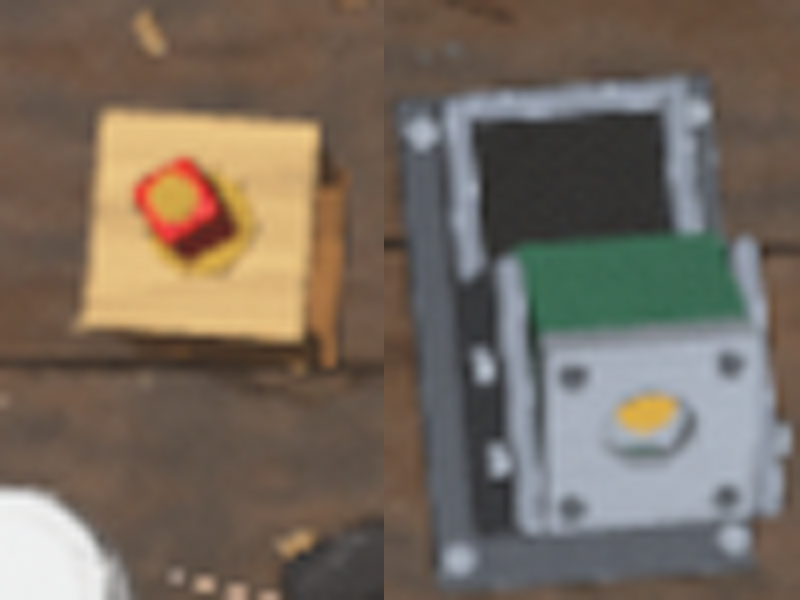

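```bash
cat >> h.py <<'E'
from scipy.spatial.transform import Rotation as Ro
def tool(s):
    q=np.array(s["tcp_rot"]); return Ro.from_quat(q[[1,2,3,0]]).as_matrix()
E
python3 - <<'E'
from h import *
from workcell import sensors
t=np.load("top0.npz")
g=lambda x,y:(372+(x-384)/8-.5+.06,172+y/8-.44)
c=[W(t,*g(*p),.01) for p in[(402,105),(440,588),(752,560),(712,80)]]
c=np.array(c);print(c.round(4))
a=[np.degrees(np.arctan2(*(d[[1,0]]))) for d in(c[0]-c[1],c[3]-c[2],c[3]-c[0],c[2]-c[1])];print(a,np.linalg.norm(c[0]-c[1]),np.linalg.norm(c[3]-c[0]))
h=W(t,*g(650,426),.1377);print("hole",h)
# 4 plate screws, centre
for p in[(573,377),(731,364),(728,496),(572,508)]: print(W(t,*g(*p)).round(4))
# plate plane fit
vv,uu=np.mgrid[216:235,395:416]; z=t["depth"][216:235,395:416]
X=np.array([W(t,u,v) for u,v in zip(uu.ravel(),vv.ravel())]); 
n0=np.array([-.56,0,.83]); 
d=(X-h)@n0; X=X[abs(d)<.006]; n=np.linalg.svd(X-X.mean(0))[2][2]; n*=np.sign(n[2]); print("normal",n,len(X),(h-X.mean(0))@n)
s=sensors.observe();print(tool(s).round(3))
E
```

```text
[[ 0.5818 -0.024   0.01  ]
 [ 0.4296 -0.037   0.01  ]
 [ 0.4399 -0.1347  0.01  ]
 [ 0.5913 -0.1221  0.01  ]]
[np.float64(4.879122050071071), np.float64(4.736423103883064), np.float64(-84.47368129794351), np.float64(-83.96321966237232)] 0.15276551873311978 0.09854458839453582
hole [ 0.47597596 -0.08242939  0.1377    ]
[ 0.4886 -0.0586  0.153 ]
[ 0.493  -0.1028  0.1513]
[ 0.4568 -0.1057  0.1303]
[ 0.4528 -0.0618  0.129 ]
normal [-0.57590414 -0.05402965  0.81572987] 332 -0.000940667644119954
[[-0.923  0.384 -0.   ]
 [ 0.384  0.923 -0.001]
 [ 0.    -0.001 -1.   ]]
```

The measurements agree with the given sizes:

| Item | Measured |
|---|---|
| Rack and drift centre | (0.571, 0.2525) |
| Handle flats | at 34° |
| Stand yaw | 5.3° |
| Access hole | (0.4745, -0.0824, 0.138) |

Next I'll move above the drift.

step_arm([
  [0,[0,0,-1],0],
  [0.4,[-1,-0.57,-0.3],0],
  [0.4,[-1,-0.57,0],0],
  [0.4,[-1,-0.57,0],0],
  [0.4,[-1,-0.57,0],0],
  [0.4,[-1,-0.57,0],0],
  [0.4,[-1,-0.57,0],0],
  [0.4,[-1,-0.57,0],0],
  [0.4,[-1,-0.57,0],0],
  [0.4,[-1,-0.57,0],0],
])

```text
time: 0.93
eef_pos: [0.4595, 0.3991, 0.2182]
tcp_rot: [-0.0, 0.196, 0.981, -0.0]
force: [-0.2, 0.2, -0.2]
gripper_width: 0.055
finger_force: 0.0
```

step_arm([
  [0.4,[-1,-0.57,0],0],
  [0.4,[-1,-0.57,0],0],
  [0.4,[-1,-0.57,0],0],
  [0.4,[-1,-0.57,0],0],
  [0.4,[0,0,0],6.62],
  [0.4,[0,0,0],6.62],
  [0.4,[0,0,0],6.62],
  [0.4,[0,0,0],6.62],
  [0.4,[0,0,0],6.62],
  [0.4,[0,0,0],0],
])

```text
time: 1.77
eef_pos: [0.5433, 0.2914, 0.218]
tcp_rot: [-0.0, 0.469, 0.883, -0.0]
force: [-0.2, 0.1, -0.2]
gripper_width: 0.0547
finger_force: 0.0
```

```bash
cat >> h.py <<'E'
def to(s,X,yaw=None):
    "shift in tool units to reach TCP X; turn for tool y at world angle yaw"
    R=tool(s); print("tcp",s["eef_pos"].round(4),"shift units",(R.T@(np.array(X)-s["eef_pos"])/.03).round(3),"t",round(s["time"],2),"w",round(s["gripper_width"],4),"F",np.round(s["force"],1),"grip",s["finger_force"])
    y=np.degrees(np.arctan2(R[1,1],R[0,1])); print("tool y yaw",round(y,2),"tool z",R[:,2].round(3),"q",np.round(s["joint_pos"],2))
E
python3 -c "
from h import *
from workcell import sensors
to(sensors.observe(),[.571,.2525,.109])"
```

```text
tcp [0.5433 0.2914 0.218 ] shift units [-1.591  0.043  3.635] t 1.77 w 0.0547 F [-0.2  0.1 -0.2] grip 0.0
tool y yaw 34.01 tool z [-0. -0. -1.] q [ 0.45  0.21  1.88  0.    1.05 -0.14]
```

step_arm([
  [0.4,[-0.8,0.04,0],0],
  [0.4,[-0.79,0,0],0],
  [0.4,[0,0,0.8],0],
  [0.4,[0,0,0.8],0],
  [0.4,[0,0,0.8],0],
  [0.4,[0,0,0.8],0],
  [0.4,[0,0,0.43],0],
  [0.4,[0,0,0],0],
])

```text
time: 2.43
eef_pos: [0.5696, 0.2521, 0.1066]
tcp_rot: [-0.001, 0.466, 0.885, -0.002]
force: [-0.1, -0.1, -0.9]
gripper_width: 0.0547
finger_force: 0.0
```

step_arm([
  [0.7,[0,0,0],0],
  [0.85,[0,0,0],0],
  [0.9,[0,0,0],0],
  [0.95,[0,0,0],0],
  [1,[0,0,0],0],
  [1,[0,0,0],0],
], force=20)

```text
time: 2.93
eef_pos: [0.5717, 0.253, 0.1101]
tcp_rot: [0.0, 0.467, 0.884, 0.0]
force: [1.0, 1.2, 2.5]
gripper_width: 0.0202
finger_force: 20.0
```

```bash
python3 - <<'E'
from h import *
from workcell import sensors,eyes
to(sensors.observe(),[.571,.2525,.109])
d=eyes.get_image("side"); cv2.imwrite("pics/s1.png",crop(d,220,170,160,150,4))
E
```

```text
tcp [0.5717 0.253  0.1101] shift units [ 0.001 -0.028  0.036] t 2.93 w 0.0202 F [1.  1.2 2.5] grip 20.00062197446823
tool y yaw 34.35 tool z [ 0.001  0.    -1.   ] q [ 0.38  0.35  1.92  0.    0.87 -0.22]
```

View pics/s1.png

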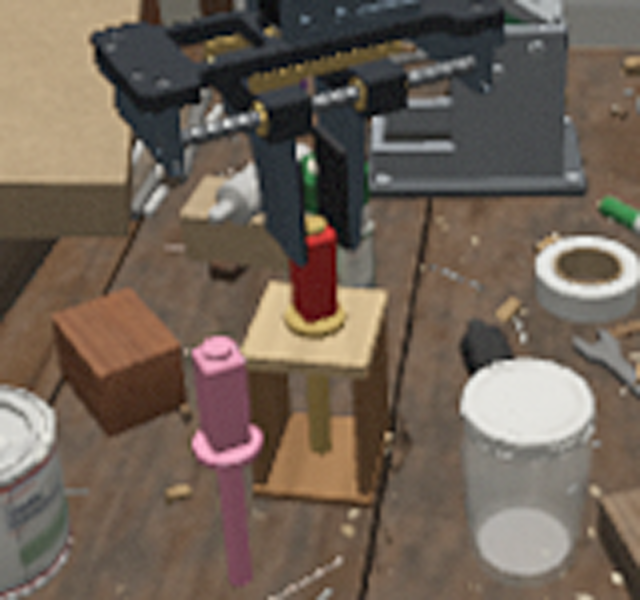

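The fingers stand either side of the red handle, which spans about (312,230) to (315,315) in the crop. The fingertips look high, so I'll check by projecting the TCP and then looking again.

```bash
python3 - <<'E'
from h import *
from workcell import sensors,eyes
d=eyes.get_image("side"); s=sensors.observe(); T=tool(s); X=s["eef_pos"]
f=lambda p:tuple(np.round((np.array(P(d,p))-[220,170])*4).astype(int))
print("tcp",f(X),"grasp",f(X+[0,0,.019]),"collar",f([.571,.2525,.101]),"cap",f([.571,.2525,.155]),"pad tips",f(X+T[:,1]*.01),f(X-T[:,1]*.01))
cv2.imwrite("pics/s2.png",crop(d,262,190,64,70,8))
E
```

```text
tcp (np.int64(313), np.int64(297)) grasp (np.int64(312), np.int64(266)) collar (np.int64(316), np.int64(311)) cap (np.int64(311), np.int64(222)) pad tips (np.int64(295), np.int64(303)) (np.int64(331), np.int64(291))
```

View pics/s2.png

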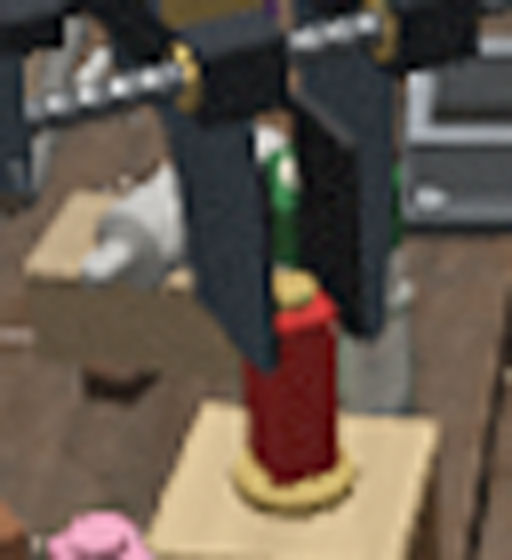

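The fingertips show at about (262,365) in this crop, roughly 20 mm above where the TCP projects. I'll check that against depth.

```bash
python3 - <<'E'
from h import *
from workcell import sensors,eyes
d=eyes.get_image("side"); s=sensors.observe(); print(s["eef_pos"])
for p in[(255,350),(250,330),(235,300),(215,200),(365,322),(370,300),(375,200),(330,250),(330,300),(290,400),(290,470),(290,290)]:
    print(p,W(d,262+p[0]/8-.4,190+p[1]/8-.4).round(4))
d=eyes.get_image("top"); print("top")
for n in [(258,181),(250,190)]: print(W(d,*n).round(3))
E
```

```text
[0.57183714 0.25303336 0.1100662 ]
(255, 350) [0.575  0.2787 0.1536]
(250, 330) [0.5761 0.2778 0.1586]
(235, 300) [0.5787 0.28   0.1684]
(215, 200) [0.583  0.2747 0.1927]
(365, 322) [0.5514 0.258  0.1493]
(370, 300) [0.5498 0.2585 0.1561]
(375, 200) [0.5477 0.2578 0.1842]
(330, 250) [0.5603 0.252  0.166 ]
(330, 300) [0.561  0.2514 0.151 ]
(290, 400) [0.5705 0.2619 0.1278]
(290, 470) [0.5709 0.2653 0.1088]
(290, 290) [0.5698 0.257  0.1571]
top
[0.521 0.195 0.525]
[0.504 0.202 0.549]
```

step_arm([
  [1,[0,0,-0.2],0],
  [1,[0,0,-0.2],0],
  [1,[0,0,0],0],
])

```text
time: 3.38
eef_pos: [0.5718, 0.253, 0.1227]
tcp_rot: [0.0, 0.467, 0.884, 0.0]
force: [-0.5, -0.3, -0.7]
gripper_width: 0.0194
finger_force: 20.0
```

```bash
python3 - <<'E'
from h import *
from workcell import sensors,eyes
s=sensors.observe(); to(s,s["eef_pos"])
d=eyes.get_image("side"); cv2.imwrite("pics/s3.png",crop(d,262,190,64,70,8))
E
```

```text
tcp [0.5718 0.253  0.1227] shift units [0. 0. 0.] t 3.38 w 0.0194 F [-0.5 -0.3 -0.7] grip 19.986180067062378
tool y yaw 34.34 tool z [ 0.001  0.    -1.   ] q [ 0.38  0.34  1.92 -0.    0.89 -0.22]
```

View pics/s3.png

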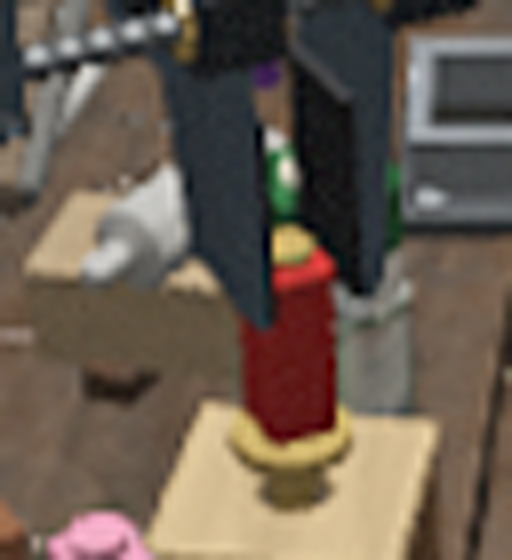

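The drift rose with the fingers, but they hold only the top of the handle, and the reading seems to be about 25 mm low. I'll set it down, open and go lower. If the reading is right, the fingers will stop on the collar at 32 mm; if not, they'll stop on the handle at 20 mm.

step_arm([
  [1,[0,0,0.2],0],
  [1,[0,0,0.2],0],
  [1,[0,0,0.03],0],
  [0.5,[0,0,0],0],
  [0.45,[0,0,0],0],
  [0.45,[0,0,0.2],0],
  [0.45,[0,0,0.15],0],
  [0.45,[0,0,0.05],0],
  [0.45,[0,0,0],0],
], force=6)

```text
time: 4.18
eef_pos: [0.5709, 0.2526, 0.0957]
tcp_rot: [-0.0, 0.467, 0.884, -0.0]
force: [-0.6, 0.7, 0.2]
gripper_width: 0.0501
finger_force: 0.0
```

step_arm([
  [0.7,[0,0,0],0],
  [0.85,[0,0,0],0],
  [0.9,[0,0,0],0],
  [0.95,[0,0,0],0],
  [1,[0,0,0],0],
  [1,[0,0,0],0],
], force=6)

```text
time: 4.68
eef_pos: [0.5714, 0.2528, 0.0967]
tcp_rot: [0.0, 0.467, 0.884, 0.0]
force: [0.0, -0.0, -0.1]
gripper_width: 0.0197
finger_force: 6.0
```

The fingers closed to 20 mm with the TCP reading 0.097, below the collar top. So the fingertips really are well above the reading. Next I'll measure that offset by depth.

```bash
python3 - <<'E'
from h import *
from workcell import sensors,eyes
s=sensors.observe(); X=s["eef_pos"];T=tool(s)
d=eyes.get_image("side"); im=d["img"].astype(int); 
cv2.imwrite("pics/s4.png",crop(d,262,190,64,70,8)); np.savez("side4.npz",**d)
vv,uu=np.mgrid[185:255,262:326]; z=d["depth"][185:255,262:326]
c=np.stack([(uu-d["cx"])/d["fx"]*z,(vv-d["cy"])/d["fy"]*z,z],-1).reshape(-1,3); col=im[185:255,262:326].reshape(-1,3)
w=(c-d["t"])@np.array(d["R"]); l=(w-X)@T
k=(abs(l[:,0])<.02)&(abs(l[:,1])<.03)&(abs(l[:,1])>.008)&(w[:,2]>.1)&(col.max(1)<95)&(col[:,0]<60)
for sg in(1,-1):
    q=l[k&(l[:,1]*sg>0)]; o=q[np.argsort(-q[:,2])][:8]; print(sg,len(q),(o*1000).round(1).tolist(), (q[:,0].min()*1000,q[:,0].max()*1000))
E
```

```text
1 282 [[8.2, 8.6, -29.3], [18.1, 14.9, -37.4], [16.0, 11.7, -37.5], [19.0, 17.3, -38.8], [15.4, 11.4, -39.3], [17.7, 16.7, -40.2], [18.9, 15.1, -40.3], [16.9, 14.1, -41.2]] (np.float64(-10.351696623213764), np.float64(19.881735089380587))
-1 347 [[9.9, -10.8, -35.8], [18.2, -13.4, -37.3], [17.5, -11.6, -37.5], [17.1, -16.2, -38.1], [15.7, -10.3, -39.3], [11.8, -10.0, -39.5], [17.3, -11.8, -39.7], [17.0, -16.4, -40.4]] (np.float64(-16.034762097832115), np.float64(19.571294284638252))
```

View pics/s4.png

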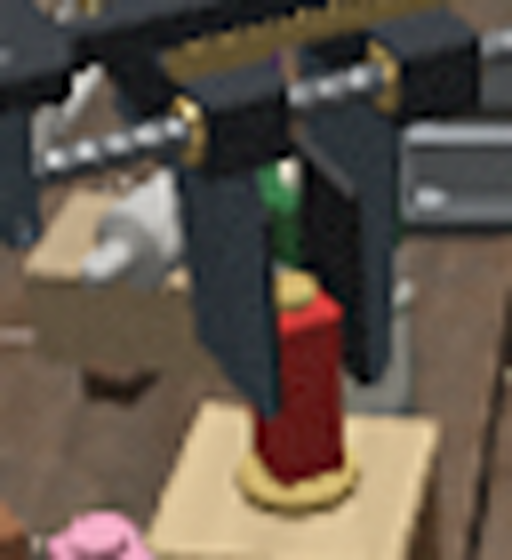

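By depth, the visible fingertips are about 37 mm behind the reported TCP, and centred sideways. I'll open and go 20 mm lower, watching the force.

step_arm([
  [0.5,[0,0,0],0],
  [0.45,[0,0,0],0],
  [0.45,[0,0,0.15],0],
  [0.45,[0,0,0.15],0],
  [0.45,[0,0,0],0],
])

```text
time: 5.15
eef_pos: [0.5707, 0.2525, 0.0864]
tcp_rot: [-0.0, 0.467, 0.884, -0.001]
force: [-0.3, -0.0, -0.6]
gripper_width: 0.0487
finger_force: 0.0
```

step_arm([
  [0.45,[0,0,0.15],0],
  [0.45,[0,0,0.15],0],
  [0.45,[0,0,0.05],0],
  [0.7,[0,0,0],0],
  [0.85,[0,0,0],0],
  [0.95,[0,0,0],0],
  [1,[0,0,0],0],
  [1,[0,0,0],0],
  [1,[0,0,0],0],
], force=6)

```text
time: 5.9
eef_pos: [0.5715, 0.2528, 0.0772]
tcp_rot: [0.0, 0.467, 0.884, 0.0]
force: [0.1, -0.3, 1.2]
gripper_width: 0.0201
finger_force: 6.0
```

```bash
cat >> h.py <<'E'
def tips(d,s):
    im=d["img"].astype(int); X=s["eef_pos"];T=tool(s); z=d["depth"]; vv,uu=np.mgrid[0:400,0:640]
    c=np.stack([(uu-d["cx"])/d["fx"]*z,(vv-d["cy"])/d["fy"]*z,z],-1).reshape(-1,3); col=im.reshape(-1,3)
    w=(c-d["t"])@np.array(d["R"]); l=(w-X)@T
    k=(abs(l[:,0])<.02)&(abs(l[:,1])<.03)&(abs(l[:,1])>.008)&(w[:,2]>.1)&(col.max(1)<95)&(col[:,0]<60)
    for sg in(1,-1):
        q=l[k&(l[:,1]*sg>0)]; print(sg,np.sort(-q[:,2]*1000)[:8].round(1))
E
python3 - <<'E'
from h import *
from workcell import sensors,eyes
s=sensors.observe(); to(s,s["eef_pos"]); d=eyes.get_image("side"); tips(d,s)
E
```

```text
tcp [0.5715 0.2528 0.0772] shift units [0. 0. 0.] t 5.9 w 0.0201 F [ 0.1 -0.3  1.2] grip 6.000067815184593
tool y yaw 34.34 tool z [ 0.  0. -1.] q [ 0.38  0.4   1.93  0.    0.81 -0.22]
1 [31.1 37.8 38.5 39.2 39.2 39.5 40.6 41.9]
-1 [35.8 36.6 37.3 38.2 38.6 39.8 39.8 40. ]
```

The grip is now good: tips about 13 mm above the collar, with the grasp at drift z ≈ 122. I'll lift it out and turn so that tool y lies along the stand's y.

step_arm([
  [1,[0,0,0],0],
  [1,[0,0,-0.3],0],
  [1,[0,0,-0.6],0],
  [1,[0,0,-0.7],0],
  [1,[0,0,-0.7],0],
  [1,[0,0,-0.7],-6.1],
  [1,[0,0,-0.7],-6.1],
  [1,[0,0,-0.7],-6.1],
  [1,[0,0,-0.6],-6.1],
  [1,[0,0,-0.5],-6.1],
], force=25)

```text
time: 6.78
eef_pos: [0.5714, 0.2529, 0.2442]
tcp_rot: [0.0, 0.215, 0.977, 0.0]
force: [0.5, 0.7, -1.2]
gripper_width: 0.0199
finger_force: 25.0
```

step_arm([
  [1,[0,0,0],-6.1],
  [1,[0,0,0],-6.1],
  [1,[0,0,0],-6.1],
  [1,[0,0,0],-6.1],
  [1,[0,0,0],-6.1],
  [1,[0,0,0],0],
  [1,[0,0,0],0],
  [1,[0,0,0],0],
])

```text
time: 7.45
eef_pos: [0.5713, 0.2528, 0.2423]
tcp_rot: [0.0, -0.045, 0.999, 0.0]
force: [-0.7, -0.8, -1.8]
gripper_width: 0.0198
finger_force: 25.0
```

```bash
python3 - <<'E'
from h import *
from workcell import sensors,eyes
s=sensors.observe(); to(s,[.4745,-.0824,.26])
E
```

```text
tcp [0.5713 0.2528 0.2423] shift units [  4.212 -10.839  -0.592] t 7.45 w 0.0198 F [-0.7 -0.8 -1.8] grip 24.999725818634033
tool y yaw 95.13 tool z [ 0.  0. -1.] q [ 0.38  0.19  1.85  0.    1.1  -1.28]
```

step_arm([
  [1,[0.3,-0.7,-0.3],0],
  [1,[0.38,-0.98,0],0],
  [1,[0.38,-0.98,0],0],
  [1,[0.38,-0.98,0],0],
  [1,[0.38,-0.98,0],0],
  [1,[0.38,-0.98,0],0],
  [1,[0.38,-0.98,0],0],
  [1,[0.38,-0.98,0],0],
  [1,[0.38,-0.98,0],0],
  [1,[0.38,-0.98,0],0],
])

```text
time: 8.28
eef_pos: [0.4861, -0.0432, 0.2513]
tcp_rot: [0.0, -0.045, 0.999, -0.0]
force: [1.3, -0.5, -1.9]
gripper_width: 0.0197
finger_force: 25.0
```

step_arm([
  [1,[0.3,-0.8,0],0],
  [1,[0.12,-0.5,0],0],
  [1,[0,0,0],0],
  [1,[0,0,0],0],
  [1,[0,0,0],0],
])

```text
time: 8.7
eef_pos: [0.478, -0.0816, 0.2511]
tcp_rot: [0.0, -0.046, 0.999, 0.0]
force: [0.1, 0.6, -0.6]
gripper_width: 0.0198
finger_force: 25.0
```

```bash
python3 - <<'E'
from h import *
from workcell import sensors,eyes
s=sensors.observe(); to(s,[.4765,-.0822,.192])
d=eyes.get_image("side"); np.savez("side5.npz",**d)
u,v=P(d,[.4745,-.0824,.18]); print(u,v,"hole",P(d,[.4745,-.0824,.1377]))
cv2.imwrite("pics/s5.png",crop(d,int(u)-60,int(v)-50,110,90,6))
E
```

```text
tcp [ 0.478  -0.0816  0.2511] shift units [ 0.052 -0.016  1.971] t 8.7 w 0.0198 F [ 0.1  0.6 -0.6] grip 24.999912679195404
tool y yaw 95.25 tool z [ 0.  0. -1.] q [-0.22 -0.06  2.11  0.    1.09 -1.88]
351.9632306275535 153.65631847806048 hole (np.float64(351.61983588772387), np.float64(167.94344337352706))
```

View pics/s5.png

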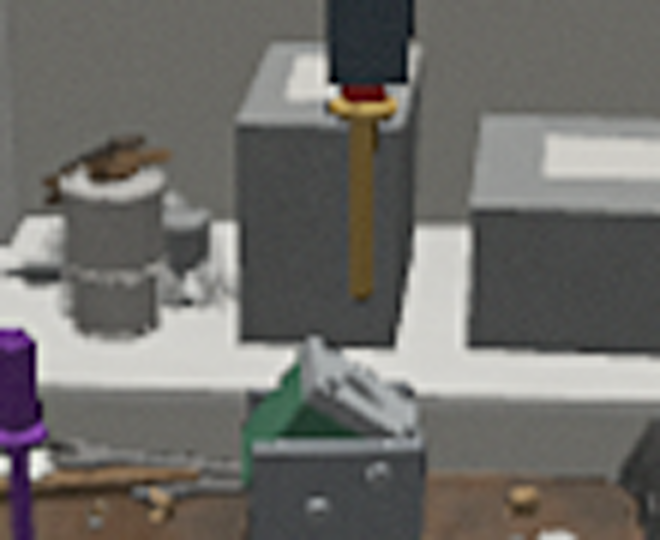

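The drift hangs upright above the hole, tip at crop (360,297), which is where it should be. I'll lower the tip into the mouth of the hole.

step_arm([
  [1,[0.05,-0.02,0.4],0],
  [1,[0,0,0.5],0],
  [1,[0,0,0.4],0],
  [1,[0,0,0.3],0],
  [1,[0,0,0.2],0],
  [1,[0,0,0.1],0],
  [1,[0,0,0.07],0],
  [1,[0,0,0],0],
  [1,[0,0,0],0],
])

```text
time: 9.5
eef_pos: [0.4767, -0.0828, 0.1923]
tcp_rot: [0.0, -0.047, 0.999, -0.0]
force: [-0.9, 0.0, -0.8]
gripper_width: 0.0194
finger_force: 25.0
```

```bash
cat >> h.py <<'E'
def drift(d,G,verb=1):
    "axis of shaft/collar pixels (brass) near G in the side view, in the plane through G spanned by stand x and z"
    hsv=cv2.cvtColor(d["img"],cv2.COLOR_RGB2HSV); u,v=P(d,G); ex=np.array([.9957,.0924,0]); 
    z=d["depth"]; vv,uu=np.mgrid[0:400,0:640]
    c=np.stack([(uu-d["cx"])/d["fx"]*z,(vv-d["cy"])/d["fy"]*z,z],-1); w=(c-d["t"])@np.array(d["R"]); r=w-np.array(G)
    m=(hsv[...,0]>14)&(hsv[...,0]<32)&(hsv[...,1]>100)&(np.linalg.norm(r,axis=-1)<.14)&(r[...,2]<0)
    q=np.stack([r[m]@ex,r[m][:,2]],-1)*1000
    l=cv2.fitLine(q[np.hypot(*q.T)>42].astype(np.float32),cv2.DIST_HUBER,0,.01,.01).ravel(); a=np.degrees(np.arctan2(l[0],l[1])); a=(a+90)%180-90
    print("n",m.sum(),"tilt toward robot",round(-a,1),"far end r",np.hypot(*q.T).max().round(1),"line pt",l[2:].round(1))
E
python3 - <<'E'
from h import *
from workcell import sensors,eyes
s=sensors.observe(); to(s,[.4765,-.0822,.192])
d=eyes.get_image("side"); drift(d,s["eef_pos"]+[0,0,.056])
d=np.load("side5.npz"); drift(d,[.478,-.0816,.2511+.056])
E
```

```text
tcp [ 0.4767 -0.0828  0.1923] shift units [0.007 0.019 0.01 ] t 9.5 w 0.0194 F [-0.9  0.  -0.8] grip 24.999780356884003
tool y yaw 95.33 tool z [ 0.001 -0.    -1.   ] q [-0.22  0.01  2.15  0.    0.97 -1.88]
n 121 tilt toward robot -1.7 far end r 113.9 line pt [  0.8 -72.1]
n 148 tilt toward robot -0.6 far end r 120.8 line pt [  0.7 -79.6]
```

step_arm([
  [1,[0,0,0],0],
  [1,[0.1,0,0],0],
  [1,[0.2,0,0],0],
  [1,[0.2,0,0],0],
  [1,[0.2,0,0.02],0],
  [1,[0,0,0],0],
], force=8)

```text
time: 10.05
eef_pos: [0.4543, -0.0847, 0.1913]
tcp_rot: [-0.0, -0.046, 0.999, 0.0]
force: [0.1, -0.2, -1.6]
gripper_width: 0.0193
finger_force: 8.0
```

```bash
cat > q.py <<'E'
from h import *
from workcell import sensors,eyes
s=sensors.observe(); to(s,s["eef_pos"])
G=s["eef_pos"]+[0,0,.056]; o=(G-[.4745,-.0824,.1377])*1000; print("G rel hole (stand x,y,z mm)",(o@np.array([[.9957,.0924,0],[-.0924,.9957,0],[0,0,1]]).T).round(1))
d=eyes.get_image("side"); drift(d,G)
E
python3 q.py
```

```text
tcp [ 0.4543 -0.0847  0.1913] shift units [0. 0. 0.] t 10.05 w 0.0193 F [ 0.1 -0.2 -1.6] grip 7.999882400035858
tool y yaw 95.32 tool z [-0.  0. -1.] q [-0.23 -0.03  2.19 -0.    0.97 -1.9 ]
G rel hole (stand x,y,z mm) [-20.3  -0.4 109.6]
n 128 tilt toward robot 6.9 far end r 112.6 line pt [ 12.8 -74.6]
```

The drift is pivoting in the grip as planned, tilted about 8°. I'll continue the arc.

step_arm([
  [1,[0.2,0,0.03],0],
  [1,[0.2,0,0.04],0],
  [1,[0.22,0,0.05],0],
  [1,[0.2,0,0.06],0],
  [1,[0.2,0,0.07],0],
  [1,[0.2,0,0.08],0],
  [1,[0,0,0],0],
])

```text
time: 10.68
eef_pos: [0.4176, -0.088, 0.1807]
tcp_rot: [-0.001, -0.046, 0.999, 0.0]
force: [0.2, 0.0, -0.6]
gripper_width: 0.0194
finger_force: 8.0
```

```bash
python3 q.py
```

```text
tcp [ 0.4176 -0.088   0.1807] shift units [0. 0. 0.] t 10.68 w 0.0194 F [ 0.2  0.  -0.6] grip 7.9998403787612915
tool y yaw 95.33 tool z [-0.001  0.    -1.   ] q [-0.26 -0.08  2.26 -0.    0.96 -1.93]
G rel hole (stand x,y,z mm) [-57.2  -0.3  99. ]
n 106 tilt toward robot 26.7 far end r 114.4 line pt [ 37.5 -68.5]
```

step_arm([
  [1,[0.18,0,0.08],0],
  [1,[0.18,0,0.09],0],
  [1,[0,0,0],0],
  [1,[0,0,0],0],
])

```text
time: 11.07
eef_pos: [0.4079, -0.089, 0.1761]
tcp_rot: [-0.0, -0.047, 0.999, 0.0]
force: [0.2, 0.8, -1.4]
gripper_width: 0.0199
finger_force: 8.0
```

```bash
python3 q.py
```

```text
tcp [ 0.4079 -0.089   0.1761] shift units [0. 0. 0.] t 11.07 w 0.0199 F [ 0.2  0.8 -1.4] grip 7.999917268753052
tool y yaw 95.33 tool z [-0.001  0.    -1.   ] q [-0.27 -0.09  2.28 -0.    0.95 -1.93]
G rel hole (stand x,y,z mm) [-66.9  -0.4  94.4]
n 106 tilt toward robot 33.2 far end r 116.2 line pt [ 44.3 -64.7]
```

The tilt is now about 33.5°, in line with the pocket. I'll grip firmly, centre it, and ease down the axis to the insert.

step_arm([
  [1,[0,0,0],0],
  [1,[-0.08,0,-0.05],0],
  [1,[0,0,0],0],
  [1,[-0.07,0,0.11],0],
  [1,[-0.07,0,0.11],0],
  [1,[0,0,0],0],
], force=60)

```text
time: 11.62
eef_pos: [0.4151, -0.0884, 0.1707]
tcp_rot: [-0.0, -0.047, 0.999, 0.0]
force: [-1.0, 0.1, -2.0]
gripper_width: 0.0198
finger_force: 60.0
```

```bash
python3 q.py
```

```text
tcp [ 0.4151 -0.0884  0.1707] shift units [0. 0. 0.] t 11.62 w 0.0198 F [-1.   0.1 -2. ] grip 59.99965310096741
tool y yaw 95.34 tool z [-0.001  0.    -1.   ] q [-0.26 -0.07  2.28 -0.    0.93 -1.93]
G rel hole (stand x,y,z mm) [-59.7  -0.5  89. ]
n 99 tilt toward robot 32.1 far end r 106.2 line pt [ 42.3 -61.6]
```

step_arm([
  [1,[-0.037,0,0.055],0],
  [1,[-0.037,0,0.055],0],
  [1,[0,0,0],0],
])

```text
time: 11.92
eef_pos: [0.4168, -0.0882, 0.1678]
tcp_rot: [-0.001, -0.047, 0.999, 0.0]
force: [-5.7, -0.5, 4.8]
gripper_width: 0.0197
finger_force: 60.0
```

Contact, at about 8 N. I'll push steadily.

step_arm([
  [1,[-0.025,0,0.037],0],
  [1,[-0.025,0,0.037],0],
  [1,[-0.025,0,0.037],0],
])

```text
time: 12.17
eef_pos: [0.4188, -0.088, 0.1647]
tcp_rot: [-0.001, -0.047, 0.999, 0.0]
force: [-7.5, -0.6, 8.9]
gripper_width: 0.0197
finger_force: 60.0
```

step_arm([
  [1,[-0.025,0,0.037],0],
  [1,[-0.025,0,0.037],0],
  [1,[-0.025,0,0.037],0],
])

```text
time: 12.42
eef_pos: [0.421, -0.0878, 0.1613]
tcp_rot: [-0.001, -0.047, 0.999, 0.0]
force: [-7.9, -0.2, 9.5]
gripper_width: 0.02
finger_force: 60.0
```

```bash
python3 q.py
```

```text
tcp [ 0.421  -0.0878  0.1613] shift units [0. 0. 0.] t 12.42 w 0.02 F [-7.9 -0.2  9.5] grip 60.003029108047485
tool y yaw 95.35 tool z [-0.002  0.    -1.   ] q [-0.26 -0.04  2.27 -0.    0.91 -1.92]
G rel hole (stand x,y,z mm) [-53.8  -0.4  79.6]
n 93 tilt toward robot 32.9 far end r 95.1 line pt [ 39.2 -56.6]
```

About 12 N and steady, tip some 26 mm deep. I'll keep pushing.

step_arm([
  [1,[-0.028,0,0.041],0],
  [1,[-0.028,0,0.041],0],
  [1,[-0.028,0,0.041],0],
  [1,[-0.028,0,0.041],0],
])

```text
time: 12.8
eef_pos: [0.4243, -0.0875, 0.1564]
tcp_rot: [-0.001, -0.047, 0.999, 0.0]
force: [-8.3, -0.4, 8.5]
gripper_width: 0.0195
finger_force: 60.0
```

step_arm([
  [1,[-0.028,0,0.041],0],
  [1,[-0.028,0,0.041],0],
  [1,[-0.028,0,0.041],0],
  [1,[0,0,0],0],
])

```text
time: 13.13
eef_pos: [0.4269, -0.0872, 0.1525]
tcp_rot: [-0.001, -0.047, 0.999, 0.0]
force: [-5.4, -0.0, 5.1]
gripper_width: 0.0195
finger_force: 60.0
```

```bash
python3 q.py
```

```text
tcp [ 0.4269 -0.0872  0.1525] shift units [0. 0. 0.] t 13.13 w 0.0195 F [-5.4 -0.   5.1] grip 60.001646876335144
tool y yaw 95.34 tool z [-0.002  0.    -1.   ] q [-0.25 -0.01  2.27 -0.    0.89 -1.92]
G rel hole (stand x,y,z mm) [-47.8  -0.4  70.8]
n 82 tilt toward robot 31.6 far end r 85.1 line pt [ 36.5 -52.5]
```

Pushed about 20 mm with the force falling off; a few more millimetres should do it.

step_arm([
  [1,[-0.028,0,0.041],0],
  [1,[-0.028,0,0.041],0],
  [1,[-0.028,0,0.041],0],
  [1,[-0.028,0,0.041],0],
  [1,[0,0,0],0],
  [1,[0,0,0],0],
])

```text
time: 13.68
eef_pos: [0.4308, -0.0869, 0.1476]
tcp_rot: [-0.0, -0.047, 0.999, 0.0]
force: [-0.0, -0.6, -1.4]
gripper_width: 0.0199
finger_force: 60.0
```

```bash
python3 q.py; python3 - <<'E'
from h import *
from workcell import eyes
d=eyes.get_image("top"); o=np.load("top0.npz"); vv,uu=np.mgrid[180:245,375:420]
dz=(o["depth"]-d["depth"])[180:245,375:420]; m=(abs(dz)>.012)&(d["depth"][180:245,375:420]>1.1)
X=np.array([W(d,u,v) for u,v in zip(uu[m],vv[m])]); E=np.array([[.9957,.0924,0],[-.0924,.9957,0],[0,0,1]])
S=(X-[.4923,-.0811,0])@E.T if len(X) else X
k=(S[:,0]>0) if len(X) else []; print(len(X),(S[k]*1000).round().mean(0) if sum(k) else 0, S[k].min(0) if sum(k) else 0,S[k].max(0) if sum(k) else 0)
E
```

```text
tcp [ 0.4308 -0.0869  0.1476] shift units [0. 0. 0.] t 13.68 w 0.0199 F [-0.  -0.6 -1.4] grip 59.99949038028717
tool y yaw 95.34 tool z [-0.  0. -1.] q [-0.25  0.    2.26  0.    0.88 -1.92]
G rel hole (stand x,y,z mm) [-43.9  -0.5  65.9]
n 75 tilt toward robot 34.1 far end r 79.8 line pt [ 34.6 -49.5]
3 [39. 34. 84.] [0.00464616 0.03329177 0.04319221] [0.07342275 0.03475882 0.12520657]
```

The force has dropped to zero, so the insert is out. I'll back the drift out most of the way, then straighten it against the hole's upper rim.

step_arm([
  [1,[0.126,0,-0.187],0],
  [1,[0.126,0,-0.187],0],
  [1,[0.126,0,-0.187],0],
  [1,[0.126,0,-0.187],0],
  [1,[0,0,0],0],
], force=25)

```text
time: 14.2
eef_pos: [0.4157, -0.0886, 0.1716]
tcp_rot: [0.001, -0.046, 0.999, -0.0]
force: [-0.6, -0.6, -1.9]
gripper_width: 0.0197
finger_force: 25.0
```

```bash
python3 q.py
```

```text
tcp [ 0.4157 -0.0886  0.1716] shift units [0. 0. 0.] t 14.2 w 0.0197 F [-0.6 -0.6 -1.9] grip 24.999690055847168
tool y yaw 95.33 tool z [ 0.002 -0.001 -1.   ] q [-0.26 -0.07  2.28 -0.    0.93 -1.93]
G rel hole (stand x,y,z mm) [-59.1  -0.7  89.9]
n 104 tilt toward robot 32.8 far end r 107.6 line pt [ 42.7 -62.4]
```

step_arm([
  [1,[-0.1,0,-0.05],0],
  [1,[-0.1,0,-0.06],0],
  [1,[-0.19,0,-0.115],0],
  [1,[-0.19,0,-0.115],0],
  [1,[-0.2,0,-0.115],0],
  [1,[-0.21,0,-0.08],0],
  [1,[-0.21,0,-0.08],0],
  [1,[-0.21,0,-0.07],0],
  [1,[0,0,0],0],
], force=8)

```text
time: 15.0
eef_pos: [0.4593, -0.0844, 0.1912]
tcp_rot: [0.0, -0.047, 0.999, -0.0]
force: [0.5, -0.5, -1.1]
gripper_width: 0.0201
finger_force: 8.0
```

```bash
python3 q.py
```

```text
tcp [ 0.4593 -0.0844  0.1912] shift units [0. 0. 0.] t 15.0 w 0.0201 F [ 0.5 -0.5 -1.1] grip 8.000027239322662
tool y yaw 95.35 tool z [ 0.001 -0.    -1.   ] q [-0.23 -0.02  2.19  0.    0.97 -1.9 ]
G rel hole (stand x,y,z mm) [-15.3  -0.6 109.5]
n 118 tilt toward robot 9.5 far end r 108.7 line pt [ 14.6 -72.8]
```

step_arm([
  [1,[-0.22,0,-0.04],0],
  [1,[-0.22,0,-0.04],0],
  [1,[-0.22,0,-0.02],0],
  [1,[-0.03,0,0],0],
  [1,[0,0,0],0],
])

```text
time: 15.47
eef_pos: [0.479, -0.0825, 0.1937]
tcp_rot: [0.0, -0.047, 0.999, -0.0]
force: [0.6, -0.0, -1.4]
gripper_width: 0.0197
finger_force: 8.0
```

```bash
python3 q.py
```

```text
tcp [ 0.479  -0.0825  0.1937] shift units [0. 0. 0.] t 15.47 w 0.0197 F [ 0.6 -0.  -1.4] grip 7.999950796365738
tool y yaw 95.35 tool z [ 0. -0. -1.] q [-0.22  0.01  2.15 -0.    0.98 -1.88]
G rel hole (stand x,y,z mm) [  4.5  -0.5 112. ]
n 125 tilt toward robot -2.1 far end r 111.1 line pt [ -1.4 -75.8]
```

It's upright again. I'll lift it, check the insert, and return to the rack.

step_arm([
  [1,[0,0,-0.2],0],
  [1,[0,0,-0.5],0],
  [1,[0,0,-0.7],0],
  [1,[0,0,-0.6],0],
  [1,[0,0,-0.2],0],
  [1,[-0.38,0.98,0],0],
  [1,[-0.38,0.98,0],0],
  [1,[-0.38,0.98,0],0],
  [1,[-0.38,0.98,0],0],
  [1,[-0.38,0.98,0],0],
], force=25)

```text
time: 16.35
eef_pos: [0.5215, 0.0706, 0.2595]
tcp_rot: [0.0, -0.046, 0.999, -0.0]
force: [-0.4, -1.1, -1.8]
gripper_width: 0.0197
finger_force: 25.0
```

step_arm([
  [1,[-0.38,0.98,0],0],
  [1,[-0.38,0.98,0],0],
  [1,[-0.38,0.98,0],0],
  [1,[-0.38,0.98,0],0],
  [1,[-0.38,0.98,0],0],
  [1,[-0.2,0.7,0],0],
  [1,[0,0,0],0],
  [1,[0,0,0],0],
])

```text
time: 17.02
eef_pos: [0.5683, 0.243, 0.259]
tcp_rot: [-0.0, -0.047, 0.999, -0.0]
force: [0.0, -0.2, -1.8]
gripper_width: 0.0202
finger_force: 25.0
```

step_arm([
  [1,[0,0,0],6.1],
  [1,[0,0,0],6.1],
  [1,[0,0,0],6.1],
  [1,[0,0,0],6.1],
  [1,[0,0,0],6.1],
  [1,[0,0,0],6.1],
  [1,[0,0,0],6.1],
  [1,[0,0,0],6.1],
  [1,[0,0,0],6.1],
  [1,[0,0,0],6.1],
])

```text
time: 17.85
eef_pos: [0.5683, 0.241, 0.2596]
tcp_rot: [-0.0, 0.47, 0.883, -0.0]
force: [-0.3, 0.2, -1.7]
gripper_width: 0.0202
finger_force: 25.0
```

```bash
python3 - <<'E'
from h import *
from workcell import sensors,eyes
s=sensors.observe(); to(s,[.5715,.2528,.15])
d=eyes.get_image("side"); G=s["eef_pos"]+[0,0,.056]; drift(d,G)
u,v=P(d,G-[0,0,.08]); a=crop(d,int(u)-50,int(v)-60,100,130,4)
t=eyes.get_image("top"); b=crop(t,365,170,60,75,7); b=b[:520]
cv2.imwrite("pics/f1.png",np.hstack([a,cv2.copyMakeBorder(b,0,max(0,520-len(b)),0,0,cv2.BORDER_CONSTANT)])[:600,:820][:, :800])
print("expected tip px in crop",(np.array(P(d,G-[0,0,.122]))-[int(u)-50,int(v)-60])*4)
E
```

```text
tcp [0.5683 0.241  0.2596] shift units [0.267 0.308 3.652] t 17.85 w 0.0202 F [-0.3  0.2 -1.7] grip 24.99596267938614
tool y yaw 33.98 tool z [-0. -0. -1.] q [ 0.36  0.16  1.85 -0.    1.12 -0.23]
n 289 tilt toward robot 0.1 far end r 122.2 line pt [ -1.2 -81. ]
expected tip px in crop [208.058306  318.9760925]
```

View pics/f1.png

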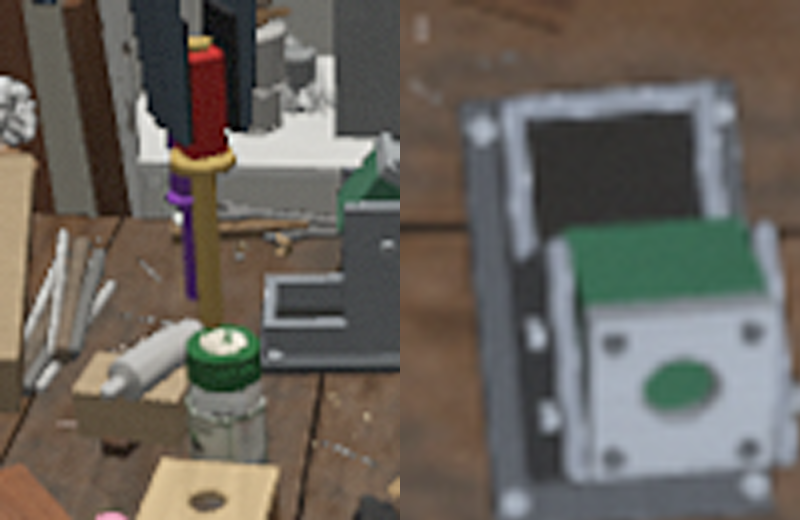

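The drift hangs straight with its tip above the rack. The top view shows the pocket empty of brass through the hole, and the insert is hidden beneath the holder. I'll compare the side and top pictures before and after to confirm it dropped.

```bash
python3 - <<'E'
from h import *
from workcell import sensors,eyes
E=np.array([[.9957,.0924,0],[-.0924,.9957,0],[0,0,1]])
for n,(u0,u1,v0,v1) in dict(side=(300,375,150,225),top=(370,430,175,250)).items():
    o=np.load(n+"0.npz"); d=eyes.get_image(n)
    dc=np.abs(o["img"].astype(int)-d["img"]).max(-1); m=np.zeros_like(dc,bool); m[v0:v1,u0:u1]=dc[v0:v1,u0:u1]>45
    vs,us=np.nonzero(m)
    for u,v in list(zip(us,vs))[::max(1,len(us)//25)]: print(n,u,v,((W(d,u,v)-[.4923,-.0811,0])@E.T*1000).round().tolist(),((W(o,u,v)-[.4923,-.0811,0])@E.T*1000).round().tolist(),d["img"][v,u].tolist(),o["img"][v,u].tolist())
E
```

```text
side 300 150 [98.0, 321.0, 312.0] [185.0, -757.0, -89.0] [94, 27, 25] [155, 156, 152]
side 305 150 [89.0, 323.0, 312.0] [156.0, -692.0, -65.0] [22, 24, 24] [82, 83, 79]
side 300 151 [98.0, 323.0, 310.0] [186.0, -758.0, -95.0] [95, 31, 27] [197, 195, 191]
side 305 151 [89.0, 322.0, 310.0] [156.0, -689.0, -69.0] [21, 21, 21] [88, 87, 84]
side 300 152 [98.0, 321.0, 308.0] [184.0, -740.0, -93.0] [92, 20, 22] [194, 193, 189]
side 305 152 [89.0, 324.0, 309.0] [156.0, -690.0, -74.0] [24, 24, 26] [88, 88, 85]
side 300 153 [98.0, 321.0, 306.0] [184.0, -730.0, -94.0] [96, 28, 27] [192, 191, 188]
side 305 153 [89.0, 324.0, 307.0] [157.0, -693.0, -80.0] [26, 27, 24] [90, 88, 84]
side 300 154 [98.0, 322.0, 304.0] [186.0, -753.0, -108.0] [95, 27, 26] [194, 194, 190]
side 305 154 [89.0, 323.0, 305.0] [157.0, -692.0, -85.0] [20, 22, 21] [86, 86, 81]
side 300 155 [98.0, 322.0, 302.0] [185.0, -741.0, -109.0] [92, 23, 23] [207, 207, 203]
side 305 155 [89.0, 325.0, 303.0] [157.0, -695.0, -91.0] [15, 17, 17] [85, 85, 81]
side 300 156 [98.0, 321.0, 300.0] [184.0, -725.0, -108.0] [94, 26, 25] [214, 213, 20
[... 3115 characters left out ...]
 [67, 106, 89] [155, 163, 174]
top 401 226 [-18.0, 4.0, 106.0] [-18.0, 6.0, 120.0] [59, 107, 84] [165, 175, 185]
top 403 226 [-18.0, -1.0, 103.0] [-18.0, 1.0, 118.0] [60, 108, 85] [179, 177, 169]
top 405 226 [-18.0, -5.0, 106.0] [-19.0, -3.0, 120.0] [59, 107, 84] [176, 174, 171]
top 407 226 [-19.0, -10.0, 104.0] [-19.0, -8.0, 119.0] [63, 108, 88] [168, 176, 189]
top 400 227 [-20.0, 10.0, 128.0] [-20.0, 10.0, 126.0] [99, 121, 115] [145, 151, 160]
top 402 227 [-20.0, 2.0, 105.0] [-20.0, 3.0, 115.0] [66, 112, 90] [145, 158, 165]
top 404 227 [-21.0, -2.0, 110.0] [-21.0, -1.0, 119.0] [65, 110, 88] [138, 150, 157]
top 406 227 [-21.0, -7.0, 106.0] [-21.0, -5.0, 120.0] [85, 114, 102] [148, 156, 165]
```

The green pocket wall now shows down to about 45 mm below the back face, where the insert was, so the pocket is clear. Hanging the drift back.

step_arm([
  [1,[0.27,0.31,0],0],
  [1,[0,0,0.5],0],
  [1,[0,0,0.8],0],
  [1,[0,0,0.8],0],
  [1,[0,0,0.6],0],
  [1,[0,0,0.2],0],
  [1,[0,0,0],0],
  [1,[0,0,0],0],
])

```text
time: 18.72
eef_pos: [0.5722, 0.2546, 0.1734]
tcp_rot: [0.0, 0.466, 0.885, 0.0]
force: [-0.2, 0.0, -1.7]
gripper_width: 0.0197
finger_force: 25.0
```

```bash
python3 - <<'E'
from h import *
from workcell import sensors,eyes
s=sensors.observe(); to(s,[.5715,.2528,.0775])
d=eyes.get_image("side"); G=s["eef_pos"]+[0,0,.056]; drift(d,G)
hsv=cv2.cvtColor(d["img"],cv2.COLOR_RGB2HSV)
for z in(.08,.09,.105,.115,.12):
    p=G-[0,0,z]; u,v=P(d,p); v=int(round(v)); row=hsv[v,int(u)-12:int(u)+13]; k=np.nonzero((row[:,0]>14)&(row[:,0]<32)&(row[:,1]>125))[0]; print(z,round(u,1),int(u)-12+k)
E
```

```text
tcp [0.5722 0.2546 0.1734] shift units [-0.036 -0.054  3.197] t 18.72 w 0.0197 F [-0.2  0.  -1.7] grip 24.99970704317093
tool y yaw 34.4 tool z [ 0.  0. -1.] q [ 0.38  0.27  1.89  0.    0.98 -0.22]
n 266 tilt toward robot 0.1 far end r 139.2 line pt [ -1.2 -84.3]
0.08 297.1 [296 297 298 299]
0.09 297.3 [296 297 298 299 300]
0.105 297.7 [296 297 298 299 300]
0.115 297.9 [297 298 299 300]
0.12 298.0 [297 298 299 300]
```

step_arm([
  [1,[-0.03,-0.05,0],0],
  [1,[0,0,0.2],0],
  [1,[0,0,0.2],0],
  [1,[0,0,0.2],0],
  [1,[0,0,0.2],0],
  [1,[0,0,0],0],
])

```text
time: 19.27
eef_pos: [0.5702, 0.2523, 0.1471]
tcp_rot: [-0.001, 0.467, 0.884, -0.001]
force: [-0.7, -0.5, -1.0]
gripper_width: 0.0197
finger_force: 25.0
```

step_arm([
  [1,[0,0,0.4],0],
  [1,[0,0,0.4],0],
  [1,[0,0,0.4],0],
  [1,[0,0,0.4],0],
  [1,[0,0,0.3],0],
  [1,[0,0,0.2],0],
  [1,[0,0,0.1],0],
  [1,[0,0,0.1],0],
  [1,[0,0,0],0],
])

```text
time: 20.02
eef_pos: [0.5712, 0.2527, 0.0796]
tcp_rot: [0.0, 0.467, 0.884, 0.0]
force: [0.9, 0.9, -1.5]
gripper_width: 0.0197
finger_force: 25.0
```

step_arm([
  [1,[0,0,0.05],0],
  [1,[0,0,0.03],0],
  [1,[0,0,0],0],
  [0.7,[0,0,0],0],
  [0.45,[0,0,0],0],
  [0.45,[0,0,0],0],
  [0.45,[0,0,-0.2],0],
  [0.45,[0,0,-0.5],0],
  [0.45,[0,0,-0.8],0],
  [0.45,[0,0,-0.8],0],
])

```text
time: 20.85
eef_pos: [0.5706, 0.2524, 0.147]
tcp_rot: [-0.0, 0.467, 0.884, -0.0]
force: [0.5, 0.2, 0.2]
gripper_width: 0.0502
finger_force: 0.0
```

step_arm([
  [0.45,[0,0,-0.8],0],
  [0.45,[0,0,-0.8],0],
  [0.45,[0,0,-0.8],0],
  [0.45,[0,0,-0.8],0],
  [0.45,[0,0,0],0],
  [0.45,[0,0,0],0],
  [0.45,[0,0,0],0],
  [0.45,[0,0,0],0],
])

```text
time: 21.52
eef_pos: [0.5704, 0.2524, 0.2412]
tcp_rot: [-0.001, 0.467, 0.884, -0.001]
force: [0.7, -0.2, -0.8]
gripper_width: 0.0496
finger_force: 0.0
```

```bash
python3 - <<'E'
from h import *
from workcell import sensors,eyes
s=sensors.observe(); to(s,s["eef_pos"])
d=eyes.get_image("side"); o=np.load("side0.npz")
a=d["img"][215:300,278:325].astype(int); b=o["img"][215:300,278:325]; print("changed px at the rack vs start:",(np.abs(a-b).max(-1)>45).sum(), "of", a.shape[0]*a.shape[1])
drift(d,[.571,.2525,.133]); drift(o,[.571,.2525,.133])
for n,p in dict(glass=(350,285),tape=(368,238),green=(304,213)).items():
    u,v=p; q=np.s_[v-25:v+25,u-20:u+20]; print(n,(np.abs(d["img"][q].astype(int)-o["img"][q]).max(-1)>45).sum())
E
```

```text
tcp [0.5704 0.2524 0.2412] shift units [0. 0. 0.] t 21.52 w 0.0496 F [ 0.7 -0.2 -0.8] grip 0.0
tool y yaw 34.34 tool z [-0.002 -0.001 -1.   ] q [ 0.38  0.19  1.85 -0.    1.1  -0.22]
changed px at the rack vs start: 55 of 3995
n 687 tilt toward robot 26.0 far end r 139.7 line pt [-1.000e-01 -1.025e+02]
n 684 tilt toward robot 23.9 far end r 138.8 line pt [  -1.3 -102. ]
glass 0
tape 0
green 11
```

The drift hangs as it did before and the bystanders are unmoved. One last sensitive check for the insert around the tray before handing in.

```bash
python3 - <<'E'
from h import *
from workcell import eyes
E=np.array([[.9957,.0924,0],[-.0924,.9957,0],[0,0,1]]);O=np.array([.4923,-.0811,0])
for n in("side","top"):
    o=np.load(n+"0.npz"); d=[eyes.get_image(n) for _ in range(4)]; a=np.mean([x["img"] for x in d],0); df=np.abs(a-o["img"]).max(-1)
    z=np.mean([x["depth"] for x in d],0); dz=z-o["depth"]
    vv,uu=np.mgrid[175:245,300:430]; X=np.array([(W(o,u,v)-O)@E.T for u,v in zip(uu.ravel(),vv.ravel())])
    k=(X[:,0]>-60)&(X[:,0]<100)&(abs(X[:,1])<52)&(X[:,2]<.135)&(X[:,2]>-.02)
    for u,v,x in zip(uu.ravel()[k],vv.ravel()[k],X[k]):
        if df[v,u]>22 and not(n=="top" and 218<v<230 and 397<u<412): print(n,u,v,(x*1000).round(),((W(d[0],u,v)-O)@E.T*1000).round(),df[v,u].round(),a[v,u].round(),o["img"][v,u])
E
```

```text
side 300 224 [116. 204.  83.] [116. 202.  81.] 32.0 [153. 134.  95.] [121 113  99]
side 301 225 [113. 205.  81.] [113. 204.  80.] 26.0 [154. 142. 113.] [128 131 126]
side 301 226 [113. 207.  79.] [103. 322. 152.] 26.0 [157. 118.  72.] [131 101  93]
side 302 227 [111. 207.  76.] [101. 327. 153.] 30.0 [185.  68.  67.] [155  93  90]
side 303 227 [109. 206.  75.] [109. 205.  75.] 30.0 [151. 114. 109.] [121 123 117]
side 303 228 [109. 207.  73.] [ 99. 327. 150.] 59.0 [203.  76.  72.] [144 118 112]
side 304 228 [107. 205.  72.] [107. 205.  72.] 34.0 [142. 110. 106.] [109 115 112]
side 303 229 [109. 207.  71.] [ 99. 330. 150.] 68.0 [192.  42.  40.] [124  81  78]
side 304 229 [107. 203.  68.] [107. 205.  69.] 45.0 [127.  76.  74.] [82 88 87]
side 303 230 [109. 204.  66.] [ 99. 331. 148.] 66.0 [120.  22.  21.] [120  89  81]
side 304 230 [107. 208.  68.] [107. 209.  69.] 45.0 [80. 52. 45.] [96 97 86]
side 303 231 [109. 205.  64.] [ 99. 332. 147.] 63.0 [88. 16. 16.] [110  79  71]
side 304 231 [107. 207.  65.] [107. 208.  65.] 36.0 [82. 60. 49.] [97 96 83]
side 303 232 [109. 208.  63.] [ 99. 332
[... 368 characters left out ...]
7. 206.  50.] [ 97. 329. 133.] 46.0 [95. 54. 46.] [101 100  85]
side 304 237 [107. 207.  47.] [ 97. 330. 131.] 41.0 [94. 55. 46.] [99 96 81]
side 304 238 [108. 206.  44.] [ 98. 329. 128.] 42.0 [94. 54. 44.] [99 95 81]
side 304 239 [108. 208.  43.] [ 98. 329. 125.] 55.0 [90. 38. 32.] [95 93 79]
side 304 240 [108. 206.  38.] [ 98. 330. 124.] 61.0 [88. 26. 23.] [90 87 73]
side 304 241 [108. 205.  35.] [ 98. 330. 121.] 78.0 [106.  44.  34.] [130 121  95]
side 304 242 [100. 299.  97.] [ 98. 331. 120.] 115.0 [117.  54.  42.] [187 169 126]
side 304 243 [100. 301.  96.] [ 98. 330. 116.] 161.0 [92. 26. 23.] [206 187 141]
side 304 244 [100. 304.  96.] [ 98. 330. 114.] 186.0 [72.  0.  2.] [205 186 140]
```

```bash
python3 -c "
from workcell import workorder
print(workorder.close_job())"
```

```text
the job is handed in; nothing more can be done
None
```

The job is handed in, though I never saw the insert in the tray: it's hidden under the holder, and I'm judging it dropped because the push force (about 12 N measured, no hammering) fell to zero and the pocket shows empty as far as the camera can see. The drift hangs in its rack again and the jars and tape roll didn't move.

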